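# Load the seal press and latch its lever

## Robot

A 6-joint arm with a two-finger parallel gripper is mounted at the origin on the work surface. World frame = base frame: x ahead of the robot, y to its left, z up, the work surface at z = 0. Lengths are in m, angles in rad, forces in N, time in s.
With the tool pointing down it reaches from about 0.25 to 0.775 m from the base axis. Payload 4 kg.
Tool frame: the origin (TCP) lies midway between the tips of the shut fingers; the grasp point (between the pads) lies 19 mm behind it; z points along the fingers, y is the line along which they close (so a half turn about z gives the same grasp; the last joint's range is limited). The gripper opens to 94 mm and grips with 3 to 60 N. Pads are 16 mm wide; open, the fingers measure 119 mm over their backs; the gripper's body (75 mm by 177 mm) begins 78 mm behind the grasp point.
Start: joints at [-1.393, 0.087, 1.371, -0, 1.684, -0.103], TCP at [0.152, -0.528, 0.206] pointing down, gripper open.
Joint ranges: [-3.1, 3.1], [-0.76, 2.03], [0.27, 2.55], [-1.08, 4.22], [0.17, 2.65], [-2.57, 2.57]. Speed limits (rad/s): [2.79, 2.79, 3.14, 3.14, 3.14, 3.14].

## Interface

Orientations are given as [roll, pitch, yaw] about the fixed x, y, z axes, in that order (R = Rz(yaw) Ry(pitch) Rx(roll)).
In Python, from bench import robot gives the robot as it stands. The module is installed in compiled form; this text tells all that it offers.
- The arm moves only by the tool arm_command, never from a script. Its argument "targets" is a list of rows, each a list of 4 numbers: the shift along the world's x, y, z as a fraction of full scale, then the turn about the world's z as a fraction of full scale. A call has 1 to 8 rows; each row is the pose to reach, as a shift and turn from the pose commanded when the call began; what a row does not reach only later rows make up. Full scale, the value 1, is 0.5 m for a shift and 120 degrees for a turn. A row lasts 1/12 s, in which the tool goes at most 41.7 mm and 7.16 degrees, less where a joint would pass 70% of its speed; a pose out of reach is approached as far as the arm can. A call with a number of a shift or a turn outside -1 to 1 is refused whole. A call with a gripper value outside its range is refused whole. "claw" is the closure, from 0 (fully open) to 1 (shut), set as the call begins (left out, the last holds). The fingers move at their own pace and stop on an object; the grip force is fixed at half the most. Time passes only in rows, so rows that repeat a pose let the fingers close. It gives the time, the measured TCP pose, the force, the opening and the grip force at its end, in the units of the state.
- robot.get_obs(): the state, without advancing time (a new reading comes with each control period).
- robot.snapshot(name): name is "side" or "top" or "wrist"; returns the picture (384x512x3 uint8, red, green, blue); there is no depth.
- robot.camera_info(name): a dict with "vfov" (degrees; the focal length in pixels is half the picture's height over the tangent of half this angle, whatever the lens; pixels are square), "cx", "cy" (the principal point, pixels), "k1" (the pictures are not rectified: a ray, as slopes to the right and down, at radius r is drawn at 1 + k1 r^2 times it, then the intrinsics apply), "extrinsics" (4x4, takes a point from camera to world coordinates); the wrist camera has in their place "T_tool_cam" (4x4, takes a point from camera to tool coordinates, whose origin is the TCP and whose axes are the flange's). Camera axes: x right, y up, looking along -z (the intrinsics and any distortion apply to the point x, -y, -z); pixel columns grow to the right and rows downward; lengths in m; the calibration is good to about 2 mm. A picture is of the moment at which its call begins: read the wrist's pose just before it. camera_info takes no time and is no camera call.
- robot.close_job(): hands the job in; it is judged then, once.
The state is a dict: "time": time; "joint_positions": joint angles; "qvel": joint speeds; "joint_torque": joint torques, N m; "tool_pos": TCP position; "ee_rot": TCP orientation; "wrist_force": force on the tool from outside, world axes, zero at the start; "wrist_torque": the same for the moment, N m; "width": finger opening in m; "finger_force": force on a finger pad.
Only numpy, scipy, OpenCV 4.12 (cv2) and the standard library are available. Lean on these libraries where they do the work, as an engineer would, in place of code of your own. Each camera call takes 0.05 s, during which the arm holds its last target. There are 200 camera calls.

## Task

Set the round crimp seal flat into the round nest of the red hand press and let go of it. Then bring the press's long lever all the way down over the seal, and last swing the small latch bar over the lever until it rests fully down in its forked catch. Leave the oblong seal and the other things on the table where they are.

Things in the scene. Friction and masses are not known exactly. Their poses are not given: they have to be found in the camera images.
- round_seal: the round crimp seal: dull aluminium cylinder, diameter 26, 18 mm high, standing upright on the table, two small dark wire holes on top; origin at the centre of its underside
- press: fixed red cast-iron hand press; origin on the table under the nest; x towards the lever's pivot, y towards the latch's pivot, z up. Its base reaches x -130 to +140, y -60 to +60 mm, 32 mm high. Two pivot cheeks stand at x 67 to 103, y -29 to +29, up to 89 mm high
- nest (a point): centre of the floor of the nest: a round recess, diameter 30 mm, 6 mm deep with a 2 mm chamfer, in the bright steel anvil plate (70 x 70 mm) of the press. The anvil's top is 32 mm above the table, the nest's floor 26 mm. Axes as the press's
- lever_hinge (a point): axis of the lever: runs along the press's y, 85 mm from the nest towards +x, 70 mm above the table; axes as the press's
- lever_knob (a point): centre of the black ball knob, diameter 32 mm, on the lever's free end, 255 mm from the lever's axis. The lever is a steel rod of diameter 14 with a ram under it that comes down over the nest. With the lever home it lies level along the press's -x, the knob 70 mm above the table, beyond the base's end
- lever (a joint): lever angle (rad): 0 = fully down, level; grows as it is raised; 1.57 upright, at the start it leans back past upright. Friction holds it where it is left (a few N at the knob move it)
- latch_hinge (a point): axis of the latch bar: runs along the press's x, between two steel ears at x -90, y +40 mm from the nest, 84 mm above the table; axes as the press's
- latch_knob (a point): centre of the round steel knob, diameter 22 mm, on the free end of the latch bar (flat steel 9 x 8 mm), 110 mm from its axis. Closed, the bar lies level along the press's -y across the lever's top, in a two-pronged steel catch (x -90, y -40 mm from the nest, prongs 94 mm high), the knob 30 mm beyond the catch (y -70)
- latch (a joint): latch angle (rad): 0 = closed, level, down in the catch; grows as it swings up and over; 1.57 upright; at the start it leans out to the press's +y. Friction holds it where it is left (about 1 to 2 N at the knob move it)
- flat_seal: the other crimp seal: dull aluminium oblong block 36 x 16 mm, 18 high, with two dark wire holes on top; origin at the centre of its underside, x along its length. Not wanted, does not fit the nest
- pliers: steel pliers with blue handles lying flat, about 170 mm long and 58 wide, 16 high; origin under the rivet, jaws to +x (to 47 mm), handles to -x (to -122 mm). Leave alone
- teacup: cream ceramic cup with a handle at its +y side, rim diameter 84, 65 mm high; origin at the centre of its underside. Leave alone
- stapler: squat black stapler, 135 x 40 mm, 50 high, lying along its x; origin at the centre of its underside. Leave alone
- tape_roll: brown roll of tape lying flat, outer diameter 96, 48 mm high; origin at the centre of its underside. Leave alone
- stamp: rubber stamp with a turned wooden grip, foot 60 x 28 mm, 70 high; origin at the centre of its underside. Leave alone
- carton: closed cardboard parcel 160 x 160 mm, 90 high; origin at the centre of its underside. Leave alone
There are look-alikes about, which are no part of the job. What is shaped like the round_seal but blue or turquoise is not meant.

How it is judged:
On the way, in this order (a step that is already met when the one before it is completed fails the run):
1. the round seal sits flat in the nest, let go (horizontal distance between round_seal and nest below 0.004 m and z of round_seal in the frame of nest between -0.0025 and 0.0025 m and angle between round_seal's own z axis and vertical below 0.12 rad and contact force between the fingers and round_seal below 0.1 N), for 0.2 s.
2. the lever is fully down over the seal (value of joint lever below 0.04 rad and horizontal distance between round_seal and nest below 0.004 m and z of round_seal in the frame of nest between -0.0025 and 0.0025 m and angle between round_seal's own z axis and vertical below 0.12 rad), for 0.2 s.
3. the latch bar is down in its catch (value of joint latch below 0.06 rad and value of joint lever below 0.04 rad), for 0.2 s.
At the end, for the whole second after the job is handed in: The round seal stands at rest in the nest (within 4 mm of its centre, 2.5 mm of its floor, tilted under 0.12 rad), the lever is down (under 0.04 rad) and the latch bar lies in its catch (under 0.06 rad) (all of step 3 and horizontal distance between round_seal and nest below 0.004 m and z of round_seal in the frame of nest between -0.0025 and 0.0025 m and angle between round_seal's own z axis and vertical below 0.12 rad and linear speed of round_seal below 0.02 m/s); the robot touches nothing.
It fails at once if another thing on the table is moved by more than 30 mm (distance of any of flat_seal, pliers, teacup, stapler, tape_roll, stamp, carton from where it was at the start of the episode above 0.03 m).
It fails at once if the cup, the stamp, the stapler or the oblong seal is tipped over (angle between any of teacup, stamp, stapler, flat_seal's own z axis and vertical above 0.5 rad).
It also fails if it takes over 72 s, if anything falls off the work surface, if the arm or the gripper's body presses on something with over 40 N, if the wrist force passes 120 N, or if a joint passes its speed limit or range.

## Working session

There is one attempt and no reset: what is moved stays moved. The work goes in short steps, Python scripts to look and compute and a tool call to move; the robot and the scene stay as the last step left them, time stands still between calls to the robot, and variables do not carry over. Pictures are saved under pics/ and viewed, at most 11 in all, crops included, and the job is handed in when it is done.

Besides the shell and the picture viewer there is one more tool, called after "Request:" as name([rows], argument=value, ...), one row to a line, values as JSON. arm_command: Moves the arm, as the interface text tells. Shift numbers are shares of 0.5 m and turn numbers shares of 120 degrees, none past 1 either way. Its arguments: {"type":"object","properties":{"targets":{"type":"array"},"claw":{"type":"number"}},"required":["targets"]}

```bash
mkdir -p pics; cat > h.py <<'E'
import numpy as np, cv2
from bench import robot
from scipy.spatial.transform import Rotation as R
def cam(n,obs=None):
    i=robot.camera_info(n)
    if 'extrinsics' in i: T=np.array(i['extrinsics'])
    else:
        o=obs or robot.get_obs(); T=np.eye(4); T[:3,:3]=R.from_euler('xyz',o['ee_rot']).as_matrix() if len(o['ee_rot'])==3 else R.from_quat(o['ee_rot']).as_matrix()
        T[:3,3]=o['tool_pos']; T=T@np.array(i['T_tool_cam'])
    f=192/np.tan(np.radians(i['vfov'])/2)
    return T,f,i['cx'],i['cy'],i['k1']
def ray(c,u,v):
    T,f,cx,cy,k=c
    p=cv2.undistortPoints(np.array([[[u,v]]],float),np.array([[f,0,cx],[0,f,cy],[0,0,1]]),np.array([k,0,0,0,0.]))[0,0]
    d=T[:3,:3]@np.array([p[0],-p[1],-1]); return T[:3,3],d
def onz(c,u,v,z):
    o,d=ray(c,u,v); return o+d*(z-o[2])/d[2]
def proj(c,P):
    T,f,cx,cy,k=c
    q=T[:3,:3].T@(np.array(P,float)-T[:3,3]); x,y=q[0]/-q[2],-q[1]/-q[2]; s=1+k*(x*x+y*y)
    return np.array([cx+f*x*s,cy+f*y*s])
def shot(n,name):
    o=robot.get_obs(); im=robot.snapshot(n)[:,:,::-1].copy(); cv2.imwrite('pics/'+name+'.png',im); return im,cam(n,o)
def tri(c1,p1,c2,p2):
    a,d=ray(c1,*p1); b,e=ray(c2,*p2)
    s=np.linalg.lstsq(np.c_[d,-e],b-a,rcond=None)[0]; A=a+s[0]*d;B=b+s[1]*e
    return (A+B)/2,np.linalg.norm(A-B)
E
python3 - <<'E'
from h import *
np.set_printoptions(precision=4,suppress=True)
a,_=shot('top','top0');b,_=shot('side','side0');w,_=shot('wrist','w0')
for n in('top','side','wrist'):print(robot.camera_info(n))
print(robot.get_obs())
cv2.imwrite('pics/v0.png',cv2.resize(a,(800,600),interpolation=3));cv2.imwrite('pics/v1.png',cv2.resize(b,(800,600),interpolation=3))
E
```

```text
{'vfov': 47.4617207861466, 'cx': 251.57880904527383, 'cy': 193.55375652084922, 'k1': -0.007711571109411587, 'extrinsics': array([[-0.0504,  0.9738, -0.2217,  0.3291],
       [-0.9987, -0.0489,  0.0122,  0.0286],
       [ 0.001 ,  0.222 ,  0.975 ,  1.1938],
       [ 0.    ,  0.    ,  0.    ,  1.    ]])}
{'vfov': 54.75952384666331, 'cx': 249.90203326082926, 'cy': 193.30084040534717, 'k1': -0.040554473280306674, 'extrinsics': array([[ 0.8759,  0.3036, -0.3749,  0.1947],
       [-0.4819,  0.5133, -0.7101, -0.692 ],
       [-0.0231,  0.8027,  0.5959,  0.6742],
       [ 0.    ,  0.    ,  0.    ,  1.    ]])}
{'vfov': 69.15233123376713, 'cx': 256.8127018648221, 'cy': 192.3223205067421, 'k1': -0.05267514454929544, 'T_tool_cam': array([[ 0.0017,  0.958 ,  0.2868,  0.0842],
       [ 1.    , -0.0015, -0.0009, -0.0003],
       [-0.0004,  0.2868, -0.958 , -0.1784],
       [ 0.    ,  0.    ,  0.    ,  1.    ]])}
{'time': 0.15, 'joint_positions': array([-1.3931,  0.0878,  1.3719,  0.    ,  1.6836, -0.1031]), 'qvel': array([-0.0007, -0.0036, -0.006 ,  0.0016,  0.0001, -0.0002]), 'joint_torque': array([  0.0013, -34.0641, -30.2795,   0.0716,   0.0304,  -0.0001]), 'tool_pos': array([ 0.1523, -0.5281,  0.2046]), 'ee_rot': array([-3.1399, -0.0002,  0.2808]), 'wrist_force': array([-0.0752, -0.1156, -0.292 ]), 'wrist_torque': array([-0.002 ,  0.0484, -0.0652]), 'finger_force': 0.0, 'width': 0.09412317536954008}
```

View pics/v0.png

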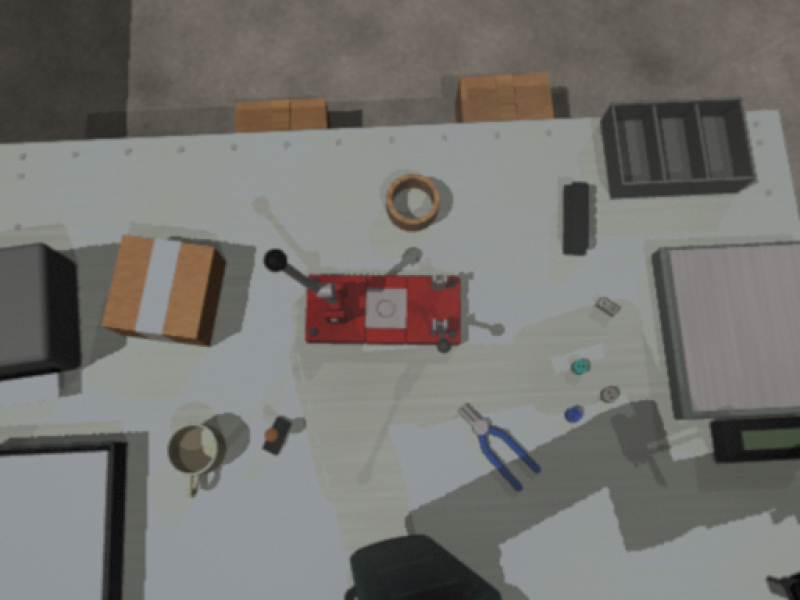

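View pics/v1.png

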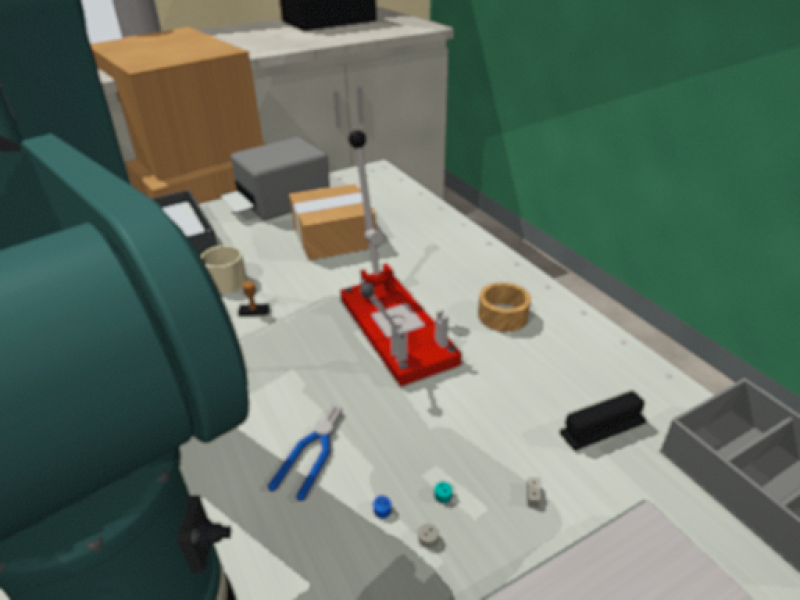

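The top view shows the round grey seal at about (610,394) in the 800-px view, beside a turquoise and a blue decoy. The press is at (306–462, 275–345), with its lever knob at (275,260) and latch knob at (444,345). The side view agrees: the lever leans back and the latch leans out.

```bash
python3 - <<'E'
from h import *
np.set_printoptions(precision=4,suppress=True)
a=cv2.imread('pics/top0.png');b=cv2.imread('pics/side0.png');ct=cam('top');cs=cam('side')
s=0.64
# round seal: grey dark blob near (390,252)
x0,y0=376,238;c=a[y0:y0+30,x0:x0+30]
hsv=cv2.cvtColor(c,cv2.COLOR_BGR2HSV);print('V',hsv[::3,::3,2]);
# nest circle
g=cv2.cvtColor(a,cv2.COLOR_BGR2GRAY)
H=cv2.cvtColor(a,cv2.COLOR_BGR2HSV)
m=((H[...,0]<8)|(H[...,0]>172))&(H[...,1]>150)&(H[...,2]>60)
n,l,st,ce=cv2.connectedComponentsWithStats(m.astype(np.uint8)); 
pts=np.argwhere(m)[:,::-1].astype(np.float32); pts=pts[(pts[:,0]>180)&(pts[:,0]<310)&(pts[:,1]>165)&(pts[:,1]<230)]
r=cv2.minAreaRect(pts);bx=cv2.boxPoints(r);print('red',r)
for p in bx: print(p,onz(ct,*p,0.032),onz(ct,*p,0.0))
# dark lever knob
for nm,img,c0,rg in(('top',a,ct,(160,150,200,185)),('side',b,cs,(215,75,245,105))):
    q=cv2.cvtColor(img,cv2.COLOR_BGR2GRAY)[rg[1]:rg[3],rg[0]:rg[2]]
    mm=cv2.moments((q<40).astype(np.uint8));print(nm,rg[0]+mm['m10']/mm['m00'],rg[1]+mm['m01']/mm['m00'],mm['m00'])
A=cv2.resize(a[150:290,180:410],None,fx=3.4,fy=3.4,interpolation=cv2.INTER_CUBIC)
cv2.imwrite('pics/crop0.png',A)
E
```

```text
V [[132 139 140 141 142 141 142 143 144 142]
 [142 140 140 140 140 141 138 140 142 138]
 [140 141 140 140 140 140 142 139 142 141]
 [137 137 138 138 123  99 105 137 136 138]
 [143 142 143  82 105 106  97 137 144 145]
 [140 141 134  80 112  94 106 146 147 137]
 [139 139 132 108  95 109 142 147 148 132]
 [145 146 147 148 150 150 149 118 103  96]
 [149 149 147 149 135 101 100  99  99  99]
 [149 148 117  98 102  99  88  85  94  98]]
red ((244.5, 197.5), (41.0, 97.0), 90.0)
[196. 177.] [0.6476 0.1644 0.032 ] [0.6564 0.1682 0.    ]
[293. 177.] [ 0.6342 -0.1022  0.032 ] [ 0.6426 -0.1058  0.    ]
[293. 218.] [ 0.5202 -0.094   0.032 ] [ 0.5255 -0.0974  0.    ]
[196. 218.] [0.5333 0.167  0.032 ] [0.539  0.1708 0.    ]
top 176.04255319148936 166.33333333333334 141.0
side 228.29850746268656 89.13432835820896 67.0
```

View pics/crop0.png

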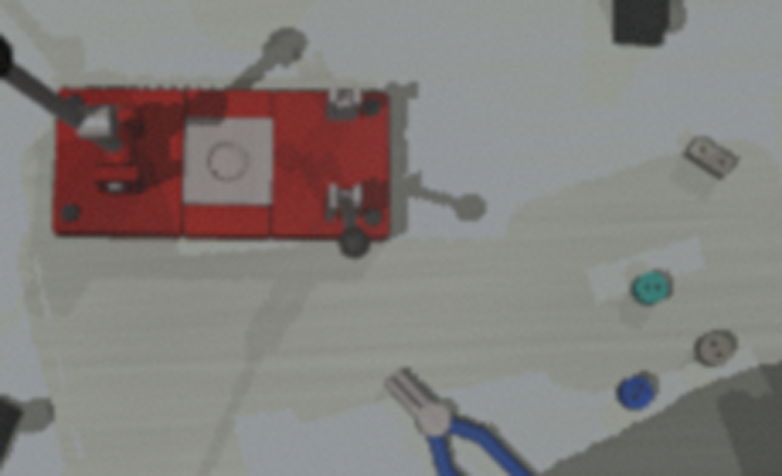

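The crop shows the nest centre at about (228,161), which is full-image (247.1,197.4). The round seal's top is at (716,347), or (390.6,252.1), and the latch knob at (353,242), or (283.8,221.2).

```bash
python3 - <<'E'
from h import *
np.set_printoptions(precision=4,suppress=True)
ct=cam('top');cs=cam('side');b=cv2.imread('pics/side0.png')
f=lambda x,y:(180+x/3.4,150+y/3.4)
print('nest',onz(ct,*f(228,161),.032))
an=[onz(ct,*f(*p),.032) for p in((184,118),(274,118),(273,206),(183,206))];print('anvil',np.mean(an,0),an)
print('seal',onz(ct,*f(716,347),.018))
print('flat',onz(ct,*f(711,157),.018),'blue',onz(ct,*f(637,391),.018),'turq',onz(ct,*f(652,288),.018))
print('leverknob',tri(ct,(176.0,166.3),cs,(228.8,88.9)))
print('latchknob',tri(ct,f(353,242),cs,(367*.64,291*.64)))
print('ray side seal',onz(cs,428*.64,533*.64,.018))
E
```

```text
nest [0.5833 0.0269 0.032 ]
anvil [0.5827 0.0265 0.032 ] [array([0.6205, 0.0606, 0.032 ]), array([ 0.6169, -0.0119,  0.032 ]), array([ 0.5449, -0.0071,  0.032 ]), array([0.5485, 0.0644, 0.032 ])]
seal [ 0.417  -0.3505  0.018 ]
flat [ 0.57  -0.365  0.018] blue [ 0.386  -0.2844  0.018 ] turq [ 0.4661 -0.3052  0.018 ]
leverknob (array([0.5963, 0.1726, 0.3139]), np.float64(0.001342748607257681))
latchknob (array([ 0.4906, -0.0569,  0.1763]), np.float64(0.0012443981888068014))
ray side seal [ 0.4161 -0.3548  0.018 ]
```

Request:
arm_command([
  [0.53,0.352,0,0.26],
  [0.53,0.352,0,0.26],
  [0.53,0.352,0,0.26],
  [0.53,0.352,0,0.26],
  [0.53,0.352,0,0.26],
  [0.53,0.352,0,0.26],
  [0.53,0.352,0,0.26],
  [0.53,0.352,0,0.26],
], claw=0.35)

```text
time: 0.82
tool_pos: [0.42, -0.3497, 0.2051]
ee_rot: [-3.141, -0.001, 0.828]
wrist_force: [-0.4, -0.9, -0.5]
width: 0.0607
finger_force: 0.0
```

Request:
arm_command([
  [0,0,0,0],
  [0,0,0,0],
  [0,0,0,0],
])

```text
time: 1.07
tool_pos: [0.4169, -0.3527, 0.2051]
ee_rot: [-3.141, 0.001, 0.825]
wrist_force: [0.2, 0.4, -0.2]
width: 0.0613
finger_force: 0.0
```

```bash
python3 - <<'E'
from h import *
np.set_printoptions(precision=4,suppress=True)
w,c=shot('wrist','w1');o=robot.get_obs();print(o['tool_pos'],o['ee_rot'],o['width'],o['time'])
print(proj(c,[.417,-.352,.018]),proj(c,[.4300,-.352,.018]))
cv2.imwrite('pics/w1v.png',w)
E
```

```text
[ 0.4165 -0.3531  0.2052] [-3.141   0.0006  0.8242] 0.06098604867864961 1.1167
[256.5378 173.852 ] [263.7046 167.4137]
```

View pics/w1v.png

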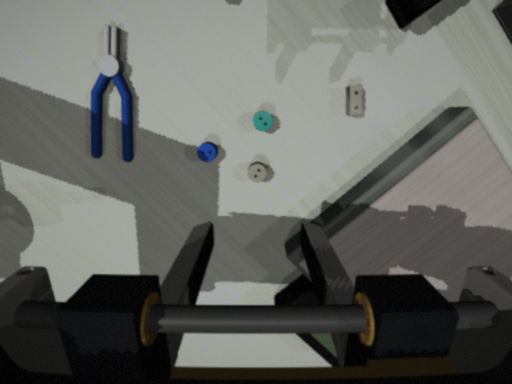

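The wrist view shows the round seal at about (258,171), close to the predicted (256.5,173.9).

```bash
python3 - <<'E'
from h import *
np.set_printoptions(precision=4,suppress=True)
w=cv2.imread('pics/w1.png');c=cam('wrist')
x0,y0=238,150;r=cv2.resize(w[y0:y0+45,x0:x0+45],None,fx=12,fy=12,interpolation=2);cv2.imwrite('pics/c1.png',r)
g=cv2.cvtColor(w,cv2.COLOR_BGR2GRAY)[154:190,242:276];print(g[::2,::2])
u,v=258,170
print(onz(c,u,v,.018),onz(c,258,171.5,.018))
E
```

```text
[[166 165 166 166 167 166 164 155 153 153 152 163 164 166 165 166 166]
 [166 165 166 167 167 166 153 147 144 143 146 149 159 166 164 167 167]
 [166 166 166 167 166 166 156 147 145 144 143 148 151 161 168 166 166]
 [165 166 166 167 167 156 151 143 141 144 141 144 147 152 163 167 168]
 [165 163 160 158 153 124  90  73  64  83 121 135 141 147 159 167 167]
 [158 156 155 153 109  78  99 111 110  82  63  81 105 126 156 166 167]
 [158 158 155 142 109 127 132 133 133 129 119  71  68  80 136 164 168]
 [157 159 155 120 128 135 133 130 114 124 129 110  75  89  97 139 165]
 [160 157 156 135 133 134 133 126  59  95 130 129  96  96  95 123 158]
 [163 156 159 142 135 133 133 130 121 124 130 130 110 100  98  98 141]
 [162 164 155 139 134 133 118 109 129 131 130 129 111 107 102 103 136]
 [160 163 163 141 133 133  91  74 127 130 130 127 104 103 105 110 159]
 [158 158 161 156 138 135 127 124 132 132 130 112  99 102 112 145 161]
 [163 158 162 164 158 143 136 133 133 131 117 103 104 117 146 166 165]
 [165 166 166 166 168 166 161 152 148 159 156 155 150 162 166 167 166]
 [167 166 166 168 167 168 166 166 167 166 165 165 166 165 167 167 167]
 [166 167 166 166 166 166 168 168 167 166 165 167 166 167 166 166 166]
 [167 168 167 166 166 166 168 167 167 167 167 167 165 166 167 167 167]]
[ 0.4217 -0.3499  0.018 ] [ 0.4203 -0.3514  0.018 ]
```

View pics/c1.png

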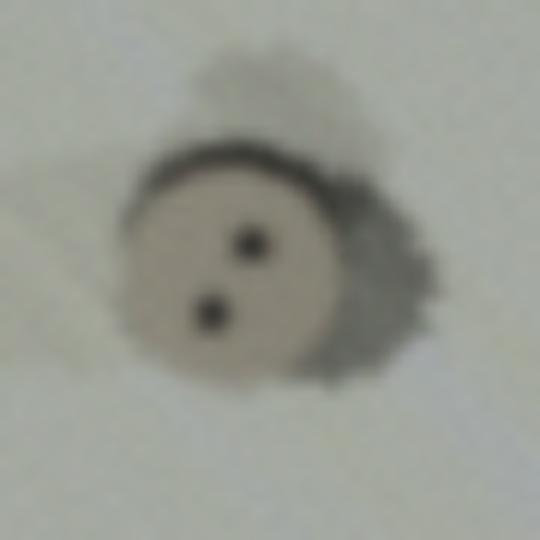

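Request:
arm_command([
  [0.003,0.003,-0.08,0],
  [0.003,0.003,-0.16,0],
  [0.003,0.003,-0.24,0],
  [0.003,0.003,-0.32,0],
  [0.003,0.003,-0.36,0],
  [0.003,0.003,-0.38,0],
  [0.003,0.003,-0.393,0],
  [0.003,0.003,-0.393,0],
])

```text
time: 1.78
tool_pos: [0.4181, -0.3516, 0.0087]
ee_rot: [-3.141, 0.0, 0.824]
wrist_force: [-0.1, 0.7, 0.4]
width: 0.0608
finger_force: 0.0
```

Request:
arm_command([
  [0,0,0,0],
  [0,0,0,0],
  [0,0,0,0],
  [0,0,0,0],
  [0,0,0,0],
  [0,0,0,0],
  [0,0,0,0],
  [0,0,0,0],
], claw=1)

```text
time: 2.45
tool_pos: [0.4192, -0.3512, 0.0097]
ee_rot: [3.141, 0.0, 0.826]
wrist_force: [-0.3, 0.6, 3.0]
width: 0.025
finger_force: 30.0
```

Request:
arm_command([
  [0,0,0.05,0],
  [0,0,0.12,0],
  [0,0,0.2,0],
  [0,0,0.28,0],
  [0,0,0.36,0],
  [0,0,0.44,0],
  [0,0,0.48,0],
  [0,0,0.48,0],
])

```text
time: 3.12
tool_pos: [0.4207, -0.3527, 0.2559]
ee_rot: [3.129, 0.001, 0.825]
wrist_force: [0.9, 0.2, 0.4]
width: 0.0249
finger_force: 30.0
```

Request:
arm_command([
  [0.03,0.07,0,0],
  [0.06,0.14,0,0],
  [0.1,0.22,0,0],
  [0.14,0.3,0,0],
  [0.17,0.38,0,0],
  [0.2,0.45,0,0],
  [0.23,0.53,0,0],
  [0.26,0.6,0,0],
])

```text
time: 3.78
tool_pos: [0.5481, -0.0497, 0.2466]
ee_rot: [-3.139, 0.002, 0.825]
wrist_force: [0.4, 0.7, 0.2]
width: 0.025
finger_force: 30.0
```

Request:
arm_command([
  [0.03,0.07,0,0],
  [0.05,0.11,0,0],
  [0.07,0.156,0,0],
  [0.07,0.156,0,0],
  [0.07,0.156,0,0],
  [0.07,0.156,0,0],
])

```text
time: 4.28
tool_pos: [0.5828, 0.0256, 0.2473]
ee_rot: [-3.14, 0.002, 0.825]
wrist_force: [-0.4, -0.5, 0.3]
width: 0.0246
finger_force: 30.0
```

```bash
python3 - <<'E'
from h import *
np.set_printoptions(precision=4,suppress=True)
w,c=shot('wrist','w2');o=robot.get_obs();print(o['tool_pos'],o['ee_rot'],o['width'],o['time'],o['finger_force'])
print(proj(c,[.5833,.0269,.032]),proj(c,o['tool_pos']+[0,0,.0085]))
cv2.imwrite('pics/w2v.png',cv2.resize(w,(768,576),interpolation=2))
E
```

```text
[0.5829 0.0252 0.2478] [-3.1404  0.0017  0.8243] 0.025016107960519493 4.3333 29.99984085559845
[256.5752 168.7533] [257.1693 240.7292]
```

View pics/w2v.png

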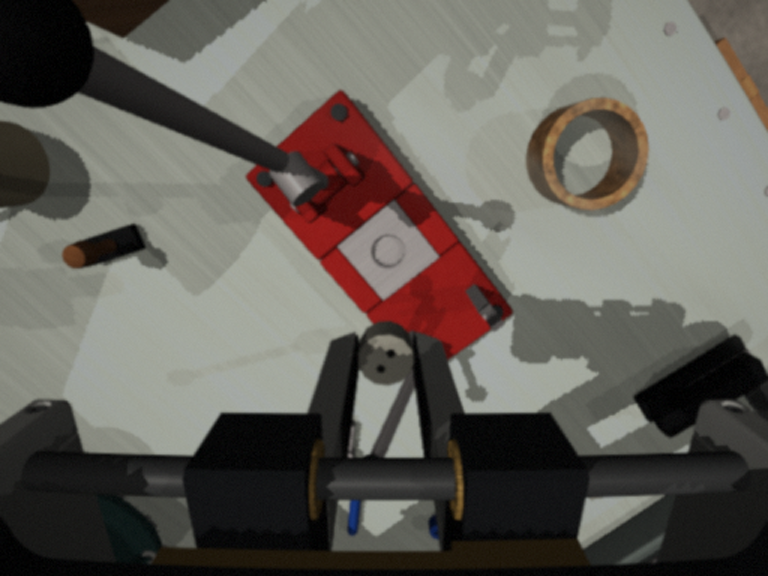

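The seal sits upright in the fingers, its holes' mean at about (256.5,240.5), as predicted for the TCP. The nest ring shows at about (258.7,166.4); next I refine it.

```bash
python3 - <<'E'
from h import *
np.set_printoptions(precision=4,suppress=True)
w=cv2.imread('pics/w2.png');c=cam('wrist')
H=cv2.cvtColor(w,cv2.COLOR_BGR2HSV)
m=((H[...,1]<70)&(H[...,2]>90)).astype(np.uint8)
# anvil by red surround: flood region around nest limited by red
sub=np.zeros_like(m);sub[128:206,215:300]=m[128:206,215:300]
n,l,st,ce=cv2.connectedComponentsWithStats(sub);k=l[150,259];print('comp',st[k])
cn=max(cv2.findContours((l==k).astype(np.uint8),0,2)[0],key=cv2.contourArea)
bx=cv2.boxPoints(cv2.minAreaRect(cn));q=np.array([onz(c,*p,.032) for p in bx]);print(bx,q,q.mean(0),[np.linalg.norm(q[i]-q[i-1]) for i in range(4)])
hull=cv2.approxPolyDP(cv2.convexHull(cn),6,True)[:,0];q=np.array([onz(c,*p,.032) for p in hull]);print(hull,q.mean(0),len(q))
g=cv2.cvtColor(cv2.resize(w[145:190,236:282],None,fx=8,fy=8,interpolation=2),cv2.COLOR_BGR2GRAY)
cs=cv2.HoughCircles(cv2.GaussianBlur(g,(9,9),2),cv2.HOUGH_GRADIENT,1,20,param1=60,param2=15,minRadius=60,maxRadius=130)
if cs is not None:
  for x,y,r in cs[0][:4]:
    u,v=236+(x+.5)/8-.5,145+(y+.5)/8-.5;print('circ',u,v,r/8,onz(c,u,v,.032),onz(c,u,v,.030))
E
```

```text
comp [ 225  137   68   63 2253]
[[224.1931 163.5693]
 [261.8218 132.7822]
 [292.7426 170.5743]
 [255.1139 201.3614]] [[ 0.5545  0.0635  0.032 ]
 [ 0.6235  0.059   0.032 ]
 [ 0.6201 -0.011   0.032 ]
 [ 0.5483 -0.0086  0.032 ]] [0.5866 0.0257 0.032 ] [np.float64(0.07230339408377967), np.float64(0.06912630156637038), np.float64(0.07001698761926613), np.float64(0.07188481850082716)]
[[259 137]
 [292 170]
 [255 199]
 [225 164]] [0.5855 0.0261 0.032 ] 4
```

Request:
arm_command([
  [0.004,0.002,-0.07,0],
  [0.004,0.002,-0.14,0],
  [0.004,0.002,-0.2,0],
  [0.004,0.002,-0.24,0],
  [0.004,0.002,-0.28,0],
  [0.004,0.002,-0.32,0],
  [0.004,0.002,-0.32,0],
  [0.004,0.002,-0.32,0],
])

```text
time: 5.0
tool_pos: [0.5843, 0.0259, 0.0879]
ee_rot: [-3.139, 0.002, 0.824]
wrist_force: [-0.1, 0.1, 0.1]
width: 0.0251
finger_force: 30.0
```

```bash
python3 - <<'E'
from h import *
np.set_printoptions(precision=4,suppress=True)
w,c=shot('wrist','w3');o=robot.get_obs();s,cs=shot('side','s3');print(o['tool_pos'],o['ee_rot'],o['time'],o['wrist_force'])
print('w nest',proj(c,[.585,.0265,.032]),'seal bot',proj(c,o['tool_pos']-[0,0,.0097]))
p=proj(cs,o['tool_pos']).astype(int);print('s tcp',p,proj(cs,[.585,.0265,.032]))
A=cv2.resize(w[130:290,156:356],(800,640)[:2],interpolation=2);A=cv2.resize(w[140:290,206:306],(400,600),interpolation=2)
B=cv2.resize(s[p[1]-45:p[1]+45,p[0]-30:p[0]+30],(400,600),interpolation=2)
print('B origin',p-[30,45],'scale 6.667; A origin 206,140 scale 4')
cv2.imwrite('pics/v3.png',np.hstack([A,B]))
E
```

```text
[0.5855 0.0261 0.0896] [ 3.1411 -0.0002  0.8238] 5.05 [-0.1421  0.6022  0.6233]
w nest [256.9763 206.3544] seal bot [257.8181 228.4864]
s tcp [253 186] [253.6298 203.3612]
B origin [223 141] scale 6.667; A origin 206,140 scale 4
```

View pics/v3.png

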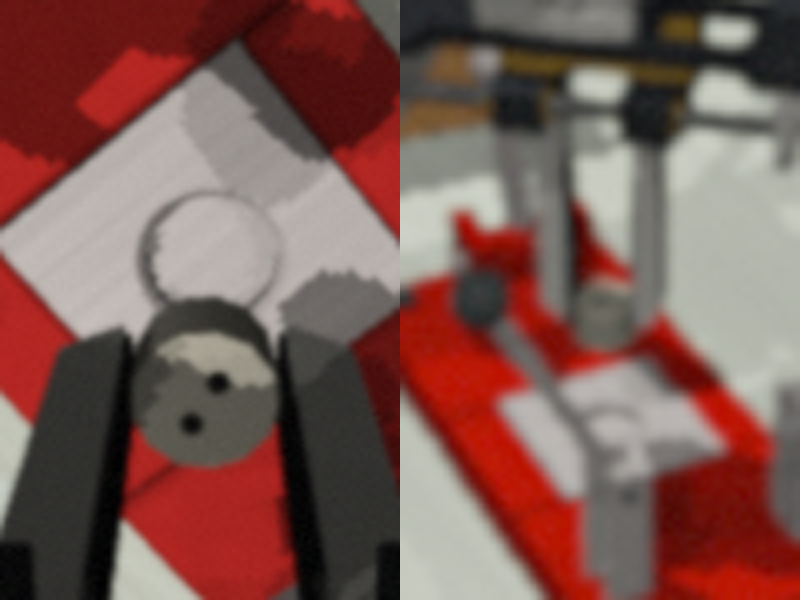

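The wrist crop shows the nest ring centred at about (257.7,204.1), roughly 1–2 mm further in +x than assumed. The side crop agrees, so I nudge and lower.

Request:
arm_command([
  [0.002,0.0015,-0.03,0],
  [0.002,0.0015,-0.06,0],
  [0.002,0.0015,-0.08,0],
  [0.002,0.0015,-0.09,0],
  [0.002,0.0015,-0.1,0],
  [0.002,0.0015,-0.1,0],
  [0.002,0.0015,-0.1,0],
])

```text
time: 5.68
tool_pos: [0.5869, 0.0278, 0.0396]
ee_rot: [3.141, -0.001, 0.825]
wrist_force: [0.4, -0.4, -0.2]
width: 0.025
finger_force: 30.0
```

Request:
arm_command([
  [0,0,-0.003,0],
  [0,0,-0.006,0],
  [0,0,-0.008,0],
  [0,0,-0.008,0],
  [0,0,-0.008,0],
])

```text
time: 6.1
tool_pos: [0.5869, 0.0279, 0.0357]
ee_rot: [3.141, -0.001, 0.825]
wrist_force: [-0.1, 1.1, 2.7]
width: 0.0249
finger_force: 30.0
```

Request:
arm_command([
  [0,0,0,0],
  [0,0,0,0],
  [0,0,0,0],
  [0,0,0,0],
  [0,0,0,0],
], claw=0.45)

```text
time: 6.52
tool_pos: [0.5863, 0.0279, 0.0347]
ee_rot: [-3.141, 0.0, 0.825]
wrist_force: [0.4, -0.1, -0.1]
width: 0.051
finger_force: 0.0
```

Request:
arm_command([
  [0,0,0.02,0],
  [0,0,0.06,0],
  [0,0,0.12,0],
  [0,0,0.2,0],
  [0,0,0.28,0],
  [0,0,0.36,0],
  [0,0,0.42,0],
  [0,0,0.42,0],
])

```text
time: 7.18
tool_pos: [0.5896, 0.0277, 0.2554]
ee_rot: [3.129, -0.011, 0.825]
wrist_force: [0.4, 0.0, 1.1]
width: 0.0519
finger_force: 0.0
```

```bash
python3 - <<'E'
from h import *
np.set_printoptions(precision=4,suppress=True)
w,c=shot('wrist','w4');o=robot.get_obs();s,cs=shot('side','s4');print(o['tool_pos'],o['ee_rot'],o['time'],o['joint_positions'])
p=proj(c,[.587,.0278,.044]);print(p,c[1]); p=p.astype(int)
A=cv2.resize(w[p[1]-40:p[1]+40,p[0]-40:p[0]+40],(400,400),interpolation=2)
B=cv2.resize(s[160:230,205:275],(400,400),interpolation=2)
cv2.imwrite('pics/v4.png',np.hstack([A,B]));print(p)
E
```

```text
[0.5886 0.0278 0.2514] [ 3.133  -0.0071  0.8254] 7.2333 [-0.049   0.1628  1.1968 -0.      1.7708  0.6964]
[253.4362 173.2556] 278.56769317832783
[253 173]
```

View pics/v4.png

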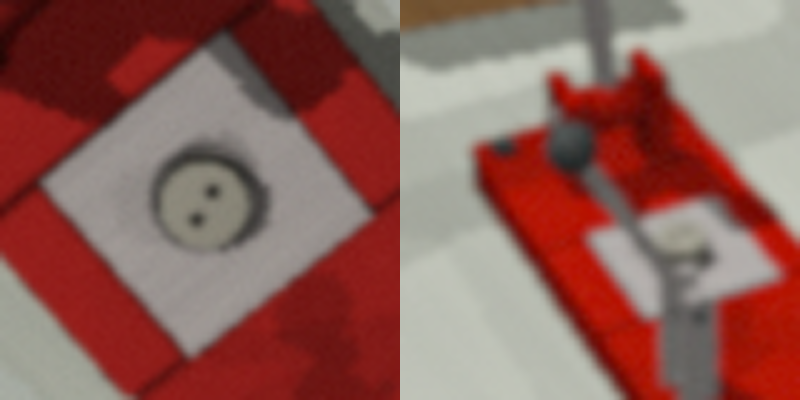

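The seal sits upright in the nest: the wrist crop shows it in the ring at (207,200), and the side crop shows its top just above the anvil. Next is the lever. The computed knob start is about (0.595,0.173,0.317).

Request:
arm_command([
  [0,0,0.08,0],
  [0,0,0.16,0.05],
  [0,0,0.22,0.1],
  [0.005,0.07,0.22,0.15],
  [0.01,0.14,0.22,0.2],
  [0.015,0.21,0.22,0.25],
  [0.015,0.27,0.22,0.3],
  [0.015,0.293,0.22,0.328],
], claw=0.1)

```text
time: 7.95
tool_pos: [0.5931, 0.1782, 0.3515]
ee_rot: [-3.136, -0.0, 1.521]
wrist_force: [0.8, 0.4, -0.4]
width: 0.0843
finger_force: 0.0
```

Request:
arm_command([
  [0,0,0,0],
  [0,0,0,0],
  [0,0,0,0],
  [0,0,0,0],
])

```text
time: 8.28
tool_pos: [0.5941, 0.173, 0.3544]
ee_rot: [-3.141, 0.001, 1.51]
wrist_force: [-0.1, -0.6, 0.7]
width: 0.0845
finger_force: 0.0
```

```bash
python3 - <<'E'
from h import *
np.set_printoptions(precision=4,suppress=True)
w,c=shot('wrist','w5');o=robot.get_obs();print(o['tool_pos'],o['ee_rot'],o['time'],o['width'])
g=cv2.cvtColor(w,cv2.COLOR_BGR2GRAY)
print('pred',proj(c,[.5947,.1733,.317]))
print(g[120:300:10,190:330:7])
E
```

```text
[0.5941 0.173  0.3548] [-3.1412  0.0005  1.5096] 8.3333 0.08445370213716236
pred [257.2026 214.5109]
[[128 132 127 129 130 129 135 132 132 136 131 132 132 131 127 128 128 128
  127 128]
 [127 134 130 131 130 130 135 132 134 134 130 132 133 132 127 129 128 129
  133 140]
 [119 125 131 133 130 131 131 132 134 133 132 132 133 132 146 149 147 146
  146 130]
 [129 119 117 127 119 118 123 123 144 143 144 145 145 145 147 147 147 131
  132 146]
 [127 123 116 119 122 116  26  26  30  30  28  29  30  29  57 129 129 131
  145 147]
 [127 131 139 140 142 105  37  47  48  51  51  53  51  37  43 124 149 146
  149 147]
 [145 147 147 143 140 121  49  50  41  41  42  39  44  43  43 128 146 146
  146 145]
 [146 147 147 145 137 134  48  48  34  34  35  25  38  43  40 127 148 147
  145 144]
 [146 146 146 148 139 135  55  52  46  11   4  16  42  30  48 132 148 149
  146 147]
 [146 146 146 145 139 137  52  54   2  10   7   6   7  35  45 132 146 148
  146 146]
 [144 145 147 147 139 142  54  42   7  12  10  10   4  30  48 132 146 146
  143 135]
 [ 28 110 147 147 139 142  53  64  32   5   5   4  89  29  47  79 145 144
  130  17]
 [  4  71 138 146 144 141  53  65 125 126 119 126 119  53  58 142  86  77
  102   0]
 [  2 146 140 142 142 141  54  49  47  51  47  53  52  52  56 139  95  87
  144   4]
 [ 61 146 146 148 141 143  51  51  49  40  43  48  52  52  61  64 145 145
  146 104]
 [146 145 145 148 142 144  50  53  44  41  50  47  47  34  64  82  84  92
   91  85]
 [147 146 145 145 147 146  52  53  28  51  53  51  45  29  88  84  86  88
   86  85]
 [146 144 146 145 146 144  57  71 140 129 145 146 137  64 125  82  87  85
   85  85]]
```

Request:
arm_command([
  [0.002,0,-0.04,0],
  [0.002,0,-0.08,0],
  [0.002,0,-0.1,0],
  [0.002,0,-0.113,0],
  [0.002,0,-0.113,0],
  [0.002,0,-0.113,0],
])

```text
time: 8.83
tool_pos: [0.5951, 0.174, 0.2989]
ee_rot: [3.141, -0.0, 1.512]
wrist_force: [0.1, -0.5, 0.5]
width: 0.0844
finger_force: 0.0
```

Request:
arm_command([
  [0,0,0,0],
  [0,0,0,0],
  [0,0,0,0],
  [0,0,0,0],
  [0,0,0,0],
  [0,0,0,0],
  [0,0,0,0],
], claw=1)

```text
time: 9.42
tool_pos: [0.595, 0.1744, 0.2985]
ee_rot: [3.141, 0.0, 1.512]
wrist_force: [-0.2, -0.4, 0.3]
width: 0.0415
finger_force: 0.0
```

```bash
cat > arc.py <<'E'
from h import *
np.set_printoptions(precision=4,suppress=True)
# n rows of (x,y,z) fractions from th0 to th1 about hinge, horizontal dir u at th=0
def arc(h,r,u,ths):
    P=np.array([h+r*(np.cos(t)*np.append(u,0)+np.sin(t)*np.array([0,0,1])) for t in ths]); return P
E
python3 - <<'E'
from arc import *
o=robot.get_obs();print(o['tool_pos'],o['ee_rot'],o['width'],o['wrist_force'])
t=np.radians(3.3);px=np.array([np.sin(t),np.cos(t)]);nest=np.array([.5862,.0267])
h=np.append(nest+.085*px,.07)
ths=np.linspace(1.816,0,25);P=arc(h,.255,-px,ths)
k=o['tool_pos']+[0,0,.019];print('knob',k,P[0])
for i in(0,8,16):
    print(i,np.round((P[i+1:i+9]-P[i])/.5,3).tolist())
print(P[[8,16,24]])
E
```

```text
[0.595  0.1744 0.2985] [3.1415 0.     1.5124] 0.04153329068568911 [-0.1911 -0.38    0.3084]
knob [0.595  0.1744 0.3175] [0.5947 0.1734 0.3174]
0 [[-0.002, -0.038, 0.008], [-0.004, -0.076, 0.013], [-0.007, -0.114, 0.015], [-0.009, -0.153, 0.014], [-0.011, -0.191, 0.011], [-0.013, -0.229, 0.004], [-0.015, -0.266, -0.005], [-0.017, -0.303, -0.017]]
8 [[-0.002, -0.036, -0.015], [-0.004, -0.07, -0.033], [-0.006, -0.103, -0.053], [-0.008, -0.134, -0.075], [-0.009, -0.163, -0.1], [-0.011, -0.191, -0.127], [-0.012, -0.216, -0.156], [-0.014, -0.239, -0.187]]
16 [[-0.001, -0.021, -0.033], [-0.002, -0.039, -0.067], [-0.003, -0.054, -0.102], [-0.004, -0.067, -0.138], [-0.004, -0.077, -0.175], [-0.005, -0.085, -0.213], [-0.005, -0.089, -0.252], [-0.005, -0.09, -0.29]]
[[ 0.5859  0.0218  0.3086]
 [ 0.579  -0.0978  0.2151]
 [ 0.5764 -0.143   0.07  ]]
```

Fingers still closing; finish the grip.

Request:
arm_command([
  [0,0,0,0],
  [0,0,0,0],
  [0,0,0,0],
  [0,0,0,0],
  [0,0,0,0],
])

```text
time: 9.83
tool_pos: [0.5957, 0.1743, 0.2985]
ee_rot: [3.14, -0.0, 1.512]
wrist_force: [4.2, -0.5, 0.3]
width: 0.0307
finger_force: 30.0
```

Request:
arm_command([
  [-0.002,-0.038,0.008,0],
  [-0.004,-0.076,0.013,0],
  [-0.007,-0.114,0.015,0],
  [-0.009,-0.153,0.014,0],
  [-0.011,-0.191,0.011,0],
  [-0.013,-0.229,0.004,0],
  [-0.015,-0.266,-0.005,0],
  [-0.017,-0.303,-0.017,0],
])

```text
time: 10.5
tool_pos: [0.5861, 0.0233, 0.2905]
ee_rot: [3.142, -0.002, 1.514]
wrist_force: [2.0, 2.9, -0.9]
width: 0.0306
finger_force: 30.0
```

Request:
arm_command([
  [-0.002,-0.036,-0.015,0],
  [-0.004,-0.07,-0.033,0],
  [-0.006,-0.103,-0.053,0],
  [-0.008,-0.134,-0.075,0],
  [-0.009,-0.163,-0.1,0],
  [-0.011,-0.191,-0.127,0],
  [-0.012,-0.216,-0.156,0],
  [-0.014,-0.239,-0.187,0],
])

```text
time: 11.17
tool_pos: [0.5784, -0.0985, 0.1968]
ee_rot: [-3.141, 0.002, 1.511]
wrist_force: [-1.7, -1.3, 3.1]
width: 0.0305
finger_force: 30.0
```

Request:
arm_command([
  [-0.001,-0.021,-0.033,0],
  [-0.002,-0.039,-0.067,0],
  [-0.003,-0.054,-0.102,0],
  [-0.004,-0.067,-0.138,0],
  [-0.004,-0.077,-0.175,0],
  [-0.005,-0.085,-0.213,0],
  [-0.005,-0.089,-0.252,0],
  [-0.005,-0.09,-0.275,0],
])

```text
time: 11.83
tool_pos: [0.5755, -0.1431, 0.0564]
ee_rot: [-3.139, 0.002, 1.511]
wrist_force: [-1.8, -3.2, 2.5]
width: 0.0306
finger_force: 30.0
```

Request:
arm_command([
  [0,0,-0.008,0],
  [0,0,-0.016,0],
  [0,0,-0.02,0],
  [0,0,-0.02,0],
  [0,0,-0.02,0],
])

```text
time: 12.25
tool_pos: [0.5756, -0.1429, 0.0492]
ee_rot: [-3.138, 0.002, 1.512]
wrist_force: [-3.0, -4.2, 0.9]
width: 0.0307
finger_force: 30.0
```

Request:
arm_command([
  [0,0,-0.004,0],
  [0,0,-0.008,0],
  [0,0,-0.01,0],
  [0,0,-0.01,0],
])

```text
time: 12.58
tool_pos: [0.5757, -0.143, 0.0487]
ee_rot: [-3.14, 0.003, 1.512]
wrist_force: [-12.0, -1.0, 18.7]
width: 0.0303
finger_force: 30.0
```

Request:
arm_command([
  [0,0,0.006,0],
  [0,0,0.006,0],
  [0,0,0.006,0],
  [0,0,0.006,0],
  [0,0,0.006,0],
], claw=0.35)

```text
time: 13.0
tool_pos: [0.5768, -0.1412, 0.0462]
ee_rot: [-3.141, -0.001, 1.513]
wrist_force: [0.7, -0.0, -0.1]
width: 0.0594
finger_force: 0.0
```

Request:
arm_command([
  [0,0,0.05,0],
  [0,0,0.12,0],
  [0,0,0.2,0],
  [0,0,0.28,-0.05],
  [0,0,0.36,-0.1],
  [0,0,0.4,-0.15],
  [0,0,0.4,-0.2],
  [0,0,0.4,-0.25],
])

```text
time: 13.67
tool_pos: [0.5782, -0.1417, 0.2496]
ee_rot: [3.137, -0.002, 0.984]
wrist_force: [-0.7, 0.9, -0.6]
width: 0.0613
finger_force: 0.0
```

Request:
arm_command([
  [-0.03,0.03,0,-0.06],
  [-0.06,0.06,0,-0.12],
  [-0.09,0.09,0,-0.18],
  [-0.12,0.12,0,-0.24],
  [-0.15,0.15,0,-0.3],
  [-0.175,0.171,0,-0.36],
  [-0.175,0.171,0,-0.42],
  [-0.175,0.171,0,-0.47],
])

```text
time: 14.33
tool_pos: [0.489, -0.0552, 0.247]
ee_rot: [-3.141, -0.0, -0.0]
wrist_force: [-0.1, -0.5, -0.8]
width: 0.0612
finger_force: 0.0
```

Request:
arm_command([
  [0,0,0,-0.03],
  [0,0,0,-0.03],
  [0,0,0,-0.03],
])

```text
time: 14.58
tool_pos: [0.4895, -0.056, 0.2466]
ee_rot: [-3.141, 0.001, -0.056]
wrist_force: [-0.8, 0.7, 0.2]
width: 0.061
finger_force: 0.0
```

```bash
python3 - <<'E'
from h import *
np.set_printoptions(precision=4,suppress=True)
w,c=shot('wrist','w6');o=robot.get_obs();print(o['tool_pos'],o['ee_rot'],o['time'],o['width'])
print('pred knob',proj(c,[.4895,-.0573,.178]),'leverknob',proj(c,[.5764,-.143,.07]),'seal',proj(c,[.587,.0278,.044]))
cv2.imwrite('pics/w6v.png',cv2.resize(w,(768,576),interpolation=2))
E
```

```text
[ 0.4895 -0.0561  0.2467] [-3.1415  0.0006 -0.0567] 14.6333 0.06084362213210787
pred knob [258.3745 202.6342] leverknob [324.0523 103.2301] seal [189.0875 102.682 ]
```

View pics/w6v.png

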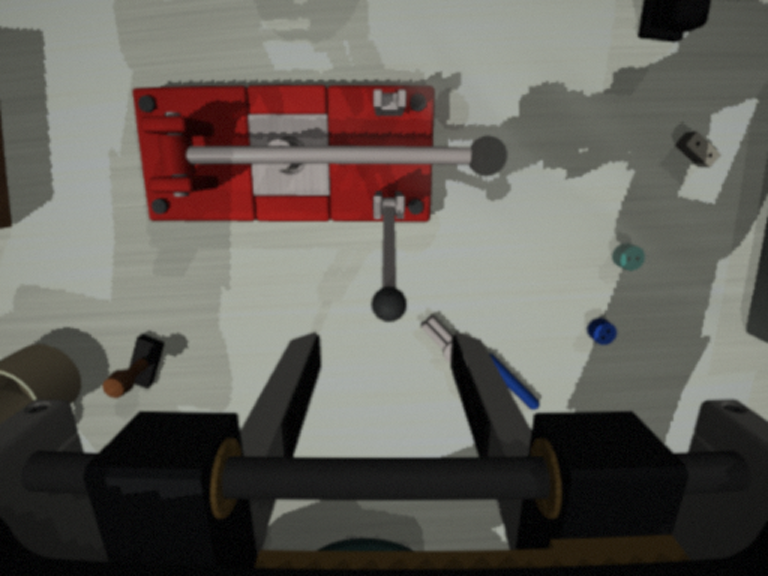

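The wrist view shows the lever home, its knob at (487,155) where predicted. The latch knob is at (389,303), about 1 px from its prediction.

Request:
arm_command([
  [0,-0.002,-0.05,0],
  [0,-0.002,-0.1,0],
  [0,-0.002,-0.14,0],
  [0,-0.002,-0.16,0],
  [0,-0.002,-0.173,0],
  [0,-0.002,-0.173,0],
  [0,-0.002,-0.173,0],
])

```text
time: 15.22
tool_pos: [0.49, -0.0572, 0.1613]
ee_rot: [3.141, -0.001, -0.058]
wrist_force: [0.8, -0.1, 1.0]
width: 0.0611
finger_force: 0.0
```

Request:
arm_command([
  [0,0,0,0],
  [0,0,0,0],
  [0,0,0,0],
  [0,0,0,0],
  [0,0,0,0],
  [0,0,0,0],
  [0,0,0,0],
  [0,0,0,0],
], claw=1)

```text
time: 15.88
tool_pos: [0.4896, -0.0579, 0.1607]
ee_rot: [3.14, -0.0, -0.059]
wrist_force: [-0.5, -2.3, 0.0]
width: 0.0201
finger_force: 30.0
```

```bash
python3 - <<'E'
from arc import *
o=robot.get_obs();print(o['tool_pos'],o['ee_rot'],o['width'],o['wrist_force'])
t=np.radians(3.3);px=np.array([np.sin(t),np.cos(t)]);py=np.array([-px[1],px[0]]);nest=np.array([.5862,.0267])
h=np.append(nest-.09*px+.04*py,.084)
P=arc(h,.11,-py,np.linspace(2.07,0,25))
print('knob',o['tool_pos']+[0,0,.019],P[[0,8,16,24]])
for i in(0,8,16): print(i,np.round((P[i+1:i+9]-P[i])/.5,3).tolist())
E
```

```text
[ 0.4896 -0.0579  0.1607] [ 3.1399 -0.0003 -0.059 ] 0.02013173767115629 [-0.4556 -2.2742  0.0233]
knob [ 0.4896 -0.0579  0.1797] [[ 0.4885 -0.0578  0.1806]
 [ 0.5619 -0.062   0.192 ]
 [ 0.6258 -0.0657  0.154 ]
 [ 0.6509 -0.0672  0.084 ]]
0 [[0.017, -0.001, 0.008], [0.035, -0.002, 0.015], [0.053, -0.003, 0.021], [0.071, -0.004, 0.024], [0.09, -0.005, 0.026], [0.109, -0.006, 0.027], [0.128, -0.007, 0.026], [0.147, -0.008, 0.023]]
8 [[0.018, -0.001, -0.004], [0.036, -0.002, -0.01], [0.054, -0.003, -0.018], [0.07, -0.004, -0.027], [0.086, -0.005, -0.037], [0.101, -0.006, -0.049], [0.115, -0.007, -0.062], [0.128, -0.007, -0.076]]
16 [[0.011, -0.001, -0.015], [0.021, -0.001, -0.031], [0.03, -0.002, -0.048], [0.037, -0.002, -0.066], [0.043, -0.002, -0.084], [0.047, -0.003, -0.102], [0.049, -0.003, -0.121], [0.05, -0.003, -0.14]]
```

Gripped. I follow the arc over.

Request:
arm_command([
  [0.017,-0.001,0.008,0],
  [0.035,-0.002,0.015,0],
  [0.053,-0.003,0.021,0],
  [0.071,-0.004,0.024,0],
  [0.09,-0.005,0.026,0],
  [0.109,-0.006,0.027,0],
  [0.128,-0.007,0.026,0],
  [0.147,-0.008,0.023,0],
])

```text
time: 16.55
tool_pos: [0.5633, -0.0625, 0.1716]
ee_rot: [3.139, 0.002, -0.059]
wrist_force: [-2.8, -5.6, -0.5]
width: 0.0204
finger_force: 30.0
```

Request:
arm_command([
  [0.018,-0.001,-0.004,0],
  [0.036,-0.002,-0.01,0],
  [0.054,-0.003,-0.018,0],
  [0.07,-0.004,-0.027,0],
  [0.086,-0.005,-0.037,0],
  [0.101,-0.006,-0.049,0],
  [0.115,-0.007,-0.062,0],
  [0.128,-0.007,-0.076,0],
])

```text
time: 17.22
tool_pos: [0.6288, -0.0666, 0.1349]
ee_rot: [3.138, -0.003, -0.06]
wrist_force: [-0.9, -6.1, 2.1]
width: 0.02
finger_force: 30.0
```

Request:
arm_command([
  [0.011,-0.001,-0.015,0],
  [0.021,-0.001,-0.031,0],
  [0.03,-0.002,-0.048,0],
  [0.037,-0.002,-0.066,0],
  [0.043,-0.002,-0.084,0],
  [0.047,-0.003,-0.102,0],
  [0.049,-0.003,-0.121,0],
  [0.05,-0.003,-0.138,0],
])

```text
time: 17.88
tool_pos: [0.6599, -0.0686, 0.0686]
ee_rot: [3.138, -0.019, -0.059]
wrist_force: [11.9, -6.5, 2.6]
width: 0.0194
finger_force: 30.6
```

Request:
arm_command([
  [0,0,-0.004,0],
  [0,0,-0.006,0],
  [0,0,-0.006,0],
  [0,0,-0.006,0],
])

```text
time: 18.22
tool_pos: [0.6604, -0.0686, 0.0659]
ee_rot: [3.138, -0.02, -0.059]
wrist_force: [13.0, -6.3, -0.2]
width: 0.019
finger_force: 30.8
```

Request:
arm_command([
  [0.006,0,-0.004,0],
  [0.01,0,-0.01,0],
  [0.01,0,-0.014,0],
  [0.01,0,-0.014,0],
])

```text
time: 18.55
tool_pos: [0.6622, -0.0687, 0.0573]
ee_rot: [3.138, -0.012, -0.059]
wrist_force: [6.3, -6.3, 0.6]
width: 0.0175
finger_force: 29.8
```

```bash
python3 - <<'E'
from h import *
np.set_printoptions(precision=4,suppress=True)
o=robot.get_obs();print(o['tool_pos'],o['ee_rot'],o['time'],o['wrist_force'],o['wrist_torque'])
w,c=shot('wrist','w7');s,cs=shot('side','s7')
A=w[90:290,130:380];A=cv2.resize(A,(400,320),interpolation=2)
p=proj(cs,[.64,-.06,.085]).astype(int);B=cv2.resize(s[p[1]-40:p[1]+40,p[0]-50:p[0]+50],(400,320),interpolation=2)
print(p);cv2.imwrite('pics/v7.png',np.hstack([A,B]))
E
```

```text
[ 0.6622 -0.0687  0.0573] [ 3.1377 -0.0121 -0.0595] 18.55 [ 6.3454 -6.3481  0.5892] [-1.1152 -1.2172  0.0076]
[287 198]
```

View pics/v7.png

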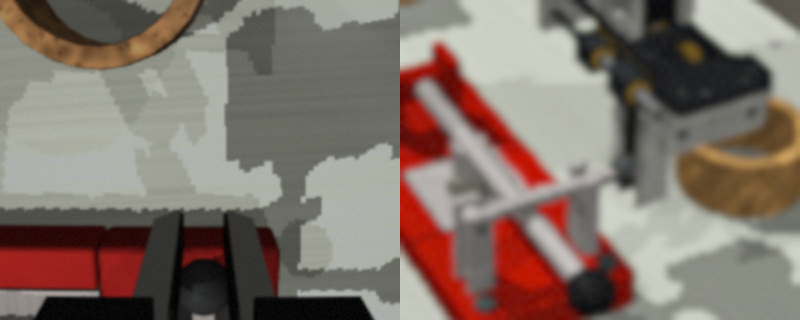

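The bar lies across the lever to the fork, and the side crop suggests it may still be slightly high while the pads slid on the knob. I'll let go and look before pressing from above.

Request:
arm_command([
  [0,0,0,0],
  [0,0,0,0],
  [0,0,0,0],
  [0,0,0,0],
  [0,0,0,0],
], claw=0.45)

```text
time: 19.07
tool_pos: [0.6568, -0.0654, 0.0545]
ee_rot: [-3.141, 0.001, -0.058]
wrist_force: [-0.2, -1.0, -0.5]
width: 0.0471
finger_force: 0.0
```

Request:
arm_command([
  [0,0,0.02,0],
  [0,0,0.08,0],
  [0,0,0.16,0],
  [0,0,0.2,0],
  [0,0,0.2,0],
  [0,0,0.2,0],
  [0,0,0.2,0],
  [0,0,0.2,0],
], claw=0.45)

```text
time: 19.73
tool_pos: [0.6557, -0.0658, 0.1523]
ee_rot: [-3.141, 0.005, -0.058]
wrist_force: [-0.9, 0.8, -1.0]
width: 0.0516
finger_force: 0.0
```

```bash
python3 - <<'E'
from h import *
np.set_printoptions(precision=4,suppress=True)
o=robot.get_obs();print(o['tool_pos'],o['ee_rot'],o['time'],o['wrist_force'])
w,c=shot('wrist','w8');s,cs=shot('side','s8')
k=[.6515,-.067,.084];print('pred knob w',proj(c,k),'s',proj(cs,k))
A=cv2.resize(w[130:290,180:330],(450,480),interpolation=2)
B=cv2.resize(s[165:245,245:305+0],(345,480),interpolation=2)
cv2.imwrite('pics/v8.png',np.hstack([A,B]))
E
```

```text
[ 0.6557 -0.0658  0.1523] [-3.141   0.0046 -0.0584] 19.7333 [-0.9217  0.8187 -0.9708]
pred knob w [258.4746 206.7141] s [293.0358 198.7702]
```

View pics/v8.png

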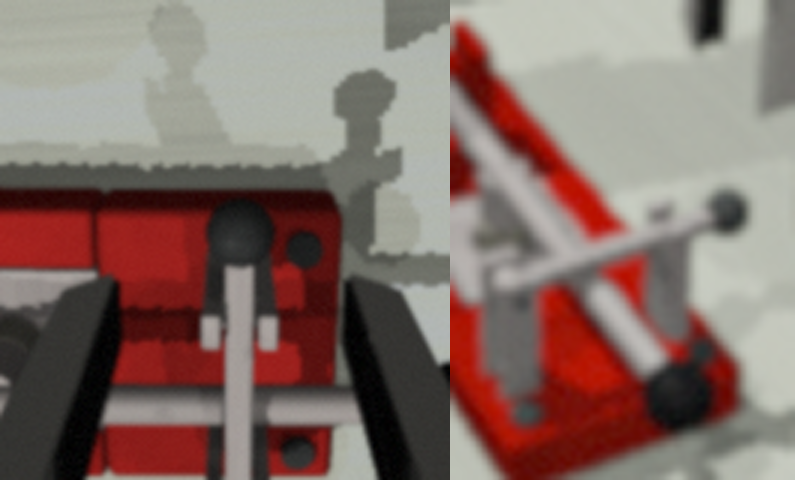

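The knob is at about (260,207) in the wrist view and (293.3,200.3) in the side view. Both are within ~1.5 px of the closed prediction, and the bar lies between the prongs. A light press from above with shut fingers will confirm that it is seated.

Request:
arm_command([
  [-0.006,-0.004,0,0],
  [-0.006,-0.004,0,0],
  [-0.006,-0.004,-0.02,0],
  [-0.006,-0.004,-0.04,0],
  [-0.006,-0.004,-0.06,0],
  [-0.006,-0.004,-0.08,0],
  [-0.006,-0.004,-0.1,0],
  [-0.006,-0.004,-0.1,0],
], claw=1)

```text
time: 20.5
tool_pos: [0.6521, -0.0678, 0.1009]
ee_rot: [-3.141, 0.006, -0.058]
wrist_force: [-0.5, 0.3, -1.3]
width: 0.0019
finger_force: 0.0
```

Request:
arm_command([
  [0,0,-0.004,0],
  [0,0,-0.008,0],
  [0,0,-0.012,0],
  [0,0,-0.016,0],
  [0,0,-0.016,0],
])

```text
time: 20.92
tool_pos: [0.654, -0.0681, 0.097]
ee_rot: [3.142, -0.0, -0.059]
wrist_force: [-0.5, -0.8, -0.1]
width: 0.0008
finger_force: 0.0
```

Request:
arm_command([
  [0,0,-0.004,0],
  [0,0,-0.008,0],
  [0,0,-0.008,0],
  [0,0,-0.008,0],
])

```text
time: 21.25
tool_pos: [0.6545, -0.0682, 0.0949]
ee_rot: [3.141, -0.002, -0.058]
wrist_force: [-1.5, 0.5, 5.3]
width: 0.0001
finger_force: 2.6
```

Request:
arm_command([
  [0,0,-0.004,0],
  [0,0,-0.006,0],
  [0,0,-0.006,0],
  [0,0,-0.006,0],
])

```text
time: 21.58
tool_pos: [0.6546, -0.0683, 0.0945]
ee_rot: [3.141, -0.004, -0.058]
wrist_force: [-4.5, 1.3, 11.6]
width: 0.0001
finger_force: 6.3
```

Request:
arm_command([
  [0,0,0.02,0],
  [0,0,0.08,0],
  [0,0,0.16,0],
  [0,0,0.24,0],
  [0,0,0.3,0],
  [0,0,0.3,0],
  [0,0,0.3,0],
])

```text
time: 22.17
tool_pos: [0.6553, -0.0684, 0.2434]
ee_rot: [3.141, -0.006, -0.058]
wrist_force: [0.0, 0.1, -0.9]
width: 0.0006
finger_force: 0.0
```

The knob stops hard at 94.5 mm under 11.6 N, which matches its closed top of 95 mm. The robot is clear, so I hand in.

```bash
python3 -c "
from bench import robot
print(robot.close_job())"
```

```text
the job is handed in; nothing more can be done
None
```

I set the round seal in the nest, brought the lever fully down and pressed the latch bar into its catch, then handed the job in at about 22 s; the hand-in gave no verdict, but my camera views and force readings agree with all three steps.

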